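# Release the plug-in gauge and trap it

## Task

Release the pressure gauge from its push-button coupler on the test manifold: press down the button on top of that coupler with one fingertip and, as the spring pushes the gauge out, trap it against the other finger so that it stops part-way out, its nose still in the coupler, instead of shooting out and dropping. Finish while still holding it trapped like that (the button may stay down). Do not lift the gauge, and leave the two blanking plugs seated and the things standing around where they are.

Things in the scene. Friction and masses are not known exactly. Their poses are not given: they have to be found in the camera images.
- manifold: Test manifold, fixed: aluminium bar (250 mm long, top 80 mm high) with three equal push-button couplers 75 mm apart, mouths facing its -x. Origin on the bench under its middle; y along the row, z up. Each coupler: level steel barrel 31 mm in diameter, axis 60 mm high, mouth at x = -30 mm, y = +75, 0 or -75 mm, running 50 mm back. One holds the gauge, two hold blanking plugs; which varies.
- button0_top (a point): Top centre of the release button of the coupler at y = +75 mm: round, steel, 16 mm in diameter, 11 mm behind the mouth, 84 mm above the bench when up (8 mm above the barrel). Presses straight down 7 mm, 7 to 10 N for full travel, and springs back; lets its plug go when 3 to 5 mm down. The barrel stays below the pressed button; the bar, 39 mm behind, is 4 mm lower than the raised button.
- button1_top (a point): The same for the middle coupler, at y = 0.
- button2_top (a point): The same for the coupler at y = -75 mm.
- gauge_face (a point): Centre of the front glass of the plug-in pressure gauge: upright round black case 63 mm in diameter, 26 mm thick, 110 to 165 g, white dial facing the manifold's -x; x axis into the coupler. Seated: 60 mm high, x = -66 mm in the manifold's frame, 47 mm in front of its button's centre; the case's rear is 21 mm in front of that, its top 91.5 mm high (14.5 mm above the pressed button).
- gauge_nose (a point): Inner end, on the axis, of the gauge's brass nose (16 mm in diameter, 24 mm long, all inside the coupler at the start, 60 mm behind the glass). Once the button lets go, a spring pushes the gauge along the manifold's -x, 5 N falling to 1.5 N, at 0.2 to 0.3 m/s; unstopped, it leaves the coupler after 24 mm and drops. It is well trapped when stopped 2 to 18 mm out.
- blank_a_end (a point): Centre of the outer end of one blanking plug: steel, 23 mm hexagon and 17 mm round end, on its coupler's axis, standing 24 mm out of the mouth. To be left seated.
- blank_b_end (a point): The same for the other, identical blanking plug.
- valve: Hydraulic directional valve with a black coil at each end, 198 mm long (y), 50 mm wide, 77 mm high, standing on the bench behind the manifold; origin at the centre of its underside. Leave it alone.
- carton: White spares carton 60 x 90 x 55 mm on the bench; origin at the centre of its underside. Leave it alone.
- fitting: Loose brass adapter standing on its 32 mm steel hexagon, 46 mm high; origin at the centre of its underside. Leave it alone.
There are look-alikes about, which are no part of the job. Of the things like the part that bears gauge_face, leave any that is orange or purple; of the rest the smaller one is meant.

How it is judged (in metres and radians):
At the end, for the whole second after the job is handed in: The gauge is unlatched and stopped 2 to 18 mm out of its seat, nose still in its coupler (its axis within 0.35 rad of the coupler's, face centre 40 to 72 mm above the bench), with a finger pressing on it with more than 0.4 N throughout the last second (x of gauge_face in the frame of manifold between -0.084 and -0.068 m and angle between the x axis of gauge_face and the x axis of manifold, either way round below 0.35 rad and contact force between the fingers and gauge above 0.4 N and height (world z) of gauge_face between 0.04 and 0.072 m); the arm keeps its last pose, push and grip.
It fails at once if the gauge gets more than 20 mm out (not trapped in time) (x of gauge_face in the frame of manifold below -0.086 m).
It fails at once if the gauge is lifted or tipped up (height (world z) of gauge_face above 0.078 m).
It fails at once if a blanking plug is released or pulled (distance of any of blank_a_end, blank_b_end from where it was at the start of the episode above 0.008 m).
It fails at once if a thing standing around is moved (distance of any of valve, carton, fitting from where it was at the start of the episode above 0.02 m).
It also fails if it takes over 29 s, if anything falls off the work surface, if the arm or the gripper's body presses on something with over 40 N, if the wrist force passes 120 N, or if a joint passes its speed limit or range.

## Robot

A 6-joint arm with a two-finger parallel gripper is mounted at the origin on the work surface. World frame = base frame: x ahead of the robot, y to its left, z up, the work surface at z = 0. Lengths are in m, angles in degrees, forces in N, time in s.
With the tool pointing down it reaches from about 0.35 to 0.875 m from the base axis. Payload 4.2 kg.
Tool frame: the origin (TCP) lies midway between the tips of the shut fingers; the grasp point (between the pads) lies 19 mm behind it; z points along the fingers, y is the direction in which the jaws open and shut (so a half turn about z gives the same grasp; the last joint's range is limited). The gripper opens to 87 mm and grips with 3 to 60 N. Pads are 19 mm wide; open, the fingers measure 117 mm over their backs; the gripper's body (75 mm by 190 mm) begins 51 mm behind the grasp point.
Start: joints at [-49.068, 22.042, 0.453, 0, -68.411, -14.817], TCP at [0.275, -0.561, 0.223] pointing down, gripper open.
Joint ranges: [-179.83, 179.83], [-69.29, 118.12], [-61.27, 80.66], [-181.25, 117.63], [-171.15, -9.14], [-177.46, 177.46]. Speed limits (degrees/s): [159.86, 159.86, 180, 180, 180, 180].

## Interface

Orientations are given as a 3x3 rotation matrix whose columns are the frame's x, y, z axes.
In Python, from station import sense, capture, calibration, finish_job gives the robot as it stands.
- The arm moves only by the tool carry_out, never from a script. Its argument "commands" is one flat list of numbers, 6 for each row, row after row: the shift along the tool's x, y, z in mm, then the turn, a rotation vector about the tool's x, y, z in rad. A call has 1 to 5 rows; each row shifts and turns the pose as measured when the row begins, along the tool's axes as they then stand; what a row does not reach is not made up. A row lasts 1/8 s, in which the tool goes at most 62.5 mm and 10.7 degrees, less where a joint would pass 70% of its speed; a pose out of reach is approached as far as the arm can. A call is refused whole if a number of a shift passes 62.5 or a number of a turn 0.188, either way. A call with a gripper value outside its range is refused whole. "grip" is the finger opening in mm, from 0 to 87, set as the call begins (left out, the last holds). The fingers move at their own pace and stop on an object; the grip force is fixed at half the most. Time passes only in rows, so rows that do not move let the fingers close. It gives the time, the measured TCP pose, the force and the opening at its end, in the units of the state.
- sense(): the state, without advancing time (a new reading comes with each control period).
- capture(name): name is "scene" or "top"; returns the picture (400x640x3 uint8, red, green, blue); there is no depth.
- calibration(name): a dict with "fx", "fy", "cx", "cy" (pixels), "rvec" (rotation vector, rad) and "tvec" (3), from world to camera coordinates, as OpenCV has them. Camera axes: x right, y down, z forward; pixel columns grow to the right and rows downward; lengths in m; the calibration is good to about 2 mm. A picture is of the moment at which its call begins. calibration takes no time and is no camera call.
- finish_job(): hands the job in, once; it reports no verdict.
The state is a dict: "time_s": time; "joints": joint angles; "joint_velocities": joint speeds; "effort": joint torques, N m; "tcp_pos": TCP position; "ee_rot": TCP orientation; "wrist_force": force on the tool from outside, world axes, zero at the start; "moment": the same for the moment, N m; "gripper_width": opening from 0.0 (shut) to 1.0 (fully open).
Only numpy, scipy, OpenCV 4.12 (cv2) and the standard library are available. Lean on these libraries where they do the work, as an engineer would, in place of code of your own. Each camera call takes 0.05 s, during which the arm holds its last target.

## Working session

There is one attempt and no reset: what is moved stays moved. The work goes in short steps, Python scripts to look and compute and a tool call to move; the robot and the scene stay as the last step left them, time stands still between calls to the robot, and variables do not carry over. Pictures are saved under pics/ and viewed, and the job is handed in when it is done.

Besides the shell and the picture viewer there is one more tool, called after ">>>" as name(argument=value, ...) on one line, values as JSON. carry_out: Moves the arm, as the interface text tells. Its arguments: {"type":"object","properties":{"commands":{"type":"array"},"grip":{"type":"number"}},"required":["commands"]}

```bash
mkdir -p pics; python3 - <<'E'
from station import *
import cv2
for n in ["scene","top"]:
    im=capture(n); cv2.imwrite(f"pics/{n}0.png",im[:,:,::-1]); c=calibration(n); print(n,c)
s=sense(); print(s)
E
```

```text
scene {'fx': 448.13779110960434, 'fy': 448.13779110960434, 'cx': 325.4995598832168, 'cy': 202.55121112069816, 'rvec': array([ 2.26926104,  0.63115757, -0.25642371]), 'tvec': array([-0.54857852, -0.09424058,  1.15425307])}
top {'fx': 388.5780275082725, 'fy': 388.5780275082725, 'cx': 320.9440871257646, 'cy': 202.72077069108573, 'rvec': array([ 2.01903587, -2.18902394,  0.26246276]), 'tvec': array([0.14130215, 0.57928059, 0.82259107])}
{'time_s': 0.1, 'joints': array([-4.90647097e+01,  2.20852297e+01,  3.86825777e-01, -2.31202331e-02,
       -6.84111247e+01, -1.48167642e+01]), 'joint_velocities': array([-0.04597574, -0.22175415,  0.18522523,  0.06505596,  0.0244532 ,
        0.00116599]), 'effort': array([-2.80500690e-04, -3.91691172e+01,  1.87935376e+01,  4.23188657e+00,
        1.34627422e-02, -9.53099266e-05]), 'tcp_pos': array([ 0.27491197, -0.56068949,  0.2215812 ]), 'ee_rot': array([[-8.97950728e-01, -4.40094934e-01, -9.69038476e-04],
       [-4.40095983e-01,  8.97949147e-01,  1.68996603e-03],
       [ 1.26401783e-04,  1.94397617e-03, -9.99998102e-01]]), 'wrist_force': array([0.23457109, 0.69882636, 0.7974178 ]), 'moment': array([0.04513408, 0.00857264, 0.0089974 ]), 'gripper_width': 0.9976612291795449}
```

View pics/scene0.png

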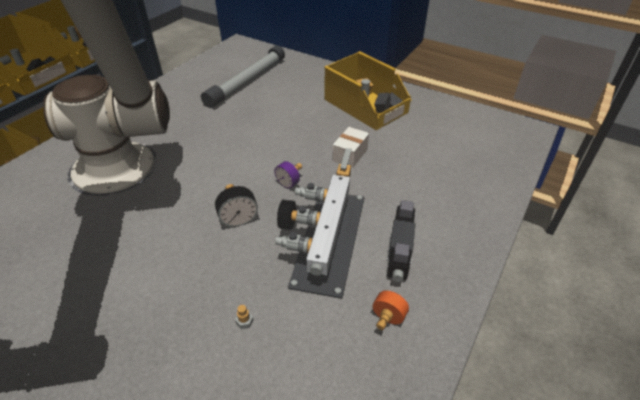

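View pics/top0.png

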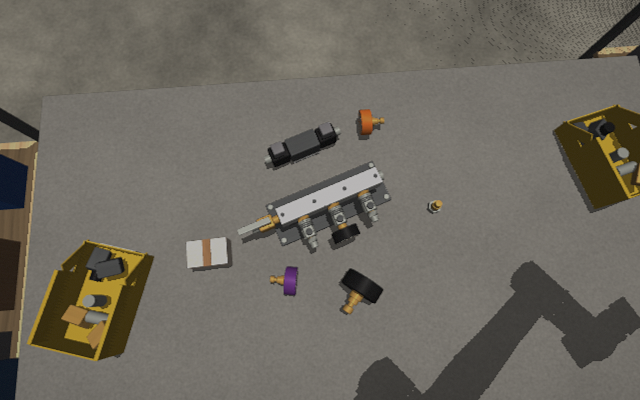

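The scene shows the manifold with a small black gauge in the middle coupler, at scene (287,215) and top (345,232). The candidates in the top view are:
- purple at (290,280): excluded by colour
- orange at (370,122): excluded by colour
- larger loose black gauge at (360,285): excluded by size
- small black gauge plugged into the middle coupler at (345,232): this is the one meant

I'll confirm it in an enlarged crop.

```bash
python3 - <<'E'
import cv2,numpy as np
t=cv2.imread("pics/top0.png")[150:260,230:410]; s=cv2.imread("pics/scene0.png")[160:300,260:380]
cv2.imwrite("pics/tc.png",cv2.resize(t,None,fx=4.4,fy=4.4,interpolation=cv2.INTER_CUBIC))
cv2.imwrite("pics/sc.png",cv2.resize(s,None,fx=4.2,fy=4.2,interpolation=cv2.INTER_CUBIC))
E
```

```text
(no output)
```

View pics/tc.png

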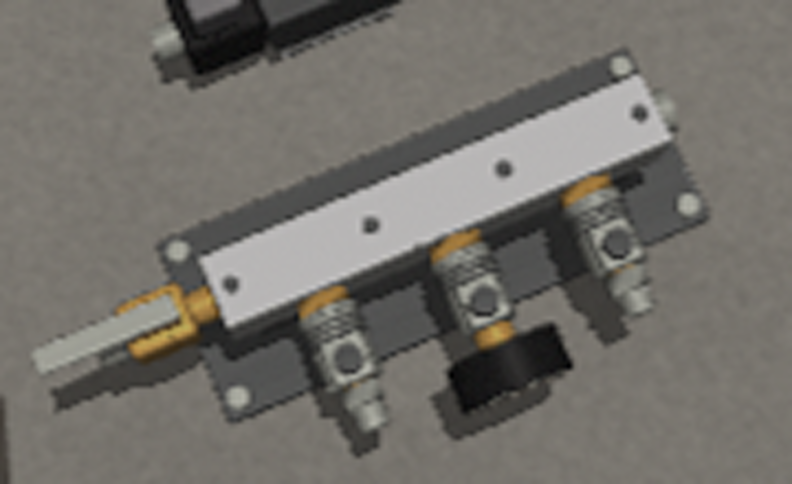

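View pics/sc.png

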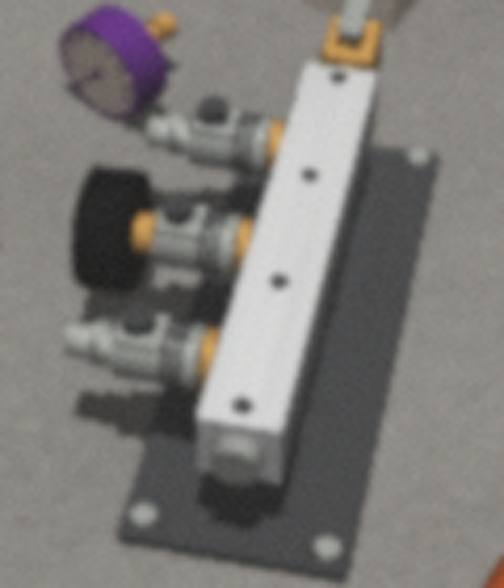

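The crop confirms it: the small black gauge is plugged into the middle coupler, with its dark button at crop (485,299). Both neighbours hold plain steel plugs. Next I'll measure the button positions.

```bash
cat > h.py <<'E'
import numpy as np,cv2
from station import *
def cam(n):
    c=calibration(n);R,_=cv2.Rodrigues(c["rvec"]);t=np.array(c["tvec"]).ravel()
    K=np.array([[c["fx"],0,c["cx"]],[0,c["fy"],c["cy"]],[0,0,1]]);return K,R,t
def ray(n,p):
    K,R,t=cam(n);d=R.T@np.linalg.inv(K)@np.array([p[0],p[1],1.]);return -R.T@t,d/np.linalg.norm(d)
def onz(n,p,z):
    o,d=ray(n,p);return o+d*(z-o[2])/d[2]
def proj(n,P):
    K,R,t=cam(n);q=K@(R@np.asarray(P,float)+t);return q[:2]/q[2]
def tri(p,q):
    (a,u),(b,v)=ray("scene",p),ray("top",q)
    s=np.linalg.lstsq(np.c_[u,-v],b-a,rcond=None)[0];A=a+u*s[0];B=b+v*s[1];return (A+B)/2,np.linalg.norm(A-B)
def dark(im,p,r,th):
    x,y=map(int,np.round(p));g=im[y-r:y+r+1,x-r:x+r+1].max(2).astype(float)
    w=np.clip(th-g,0,None);yy,xx=np.mgrid[-r:r+1,-r:r+1];return np.array([x+(w*xx).sum()/w.sum(),y+(w*yy).sum()/w.sum()])
E
python3 - <<'E'
from h import *
t=cv2.imread("pics/top0.png");s=cv2.imread("pics/scene0.png")
T=[(309.1,231.6),(340.2,218),(370.5,205.2)];S=[(310.8,186.0),(303,209.5),(293,237)]
P=[]
for a,b in zip(T,S):
    a2=dark(t,a,3,110); b2=b
    z=onz("top",a2,.084);P.append(z);X,e=tri(b2,a2);print(a2,z.round(4),onz("scene",b2,.084).round(4),X.round(4),round(e,4),proj("scene",z).round(1))
P=np.array(P);d=P[2]-P[0];print(np.linalg.norm(d),P[1]-(P[0]+P[2])/2)
y=-d[:2]/np.linalg.norm(d)*1; print(np.degrees(np.arctan2(d[1],d[0])))
# four bar holes / bar corners
for q in [(282.5,214.7),(314.2,201.2),(344.3,188.3),(375.4,175.6)]: print(onz("top",q,.08).round(4))
for q in [(410/4.4,0)]: pass
s=sense();print(s['ee_rot'].round(3))
E
```

```text
[308.59895833 231.653125  ] [0.5216 0.127  0.084 ] [0.5277 0.1226 0.084 ] [0.5233 0.1277 0.0778] 0.0018 [309.5 183.9]
[339.45606327 218.62038664] [0.5453 0.0565 0.084 ] [0.5527 0.0528 0.084 ] [0.5478 0.057  0.0774] 0.0032 [301.  207.1]
[369.68483816 205.32708688] [ 0.5701 -0.0139  0.084 ] [ 0.5773 -0.0209  0.084 ] [ 0.5723 -0.015   0.0753] 0.0009 [291.9 233.3]
0.1490775101620048 [-5.55532864e-04 -7.06021472e-05  0.00000000e+00]
-71.03029843265246
[0.5652 0.1824 0.08  ]
[0.5905 0.1093 0.08  ]
[0.6151 0.0387 0.08  ]
[ 0.6395 -0.0354  0.08  ]
[[-0.898 -0.44  -0.001]
 [-0.44   0.898  0.002]
 [ 0.     0.002 -1.   ]]
```

```bash
python3 - <<'E'
from h import *
print("cams",[ (-cam(n)[1].T@cam(n)[2]).round(3) for n in("top","scene")])
f=lambda p:(p[0]/4.4+230-.4,p[1]/4.4+150-.4)
c=[onz("top",f(p),.08) for p in [(203,262),(637,77),(670,137),(230,327)]]
for p in c: print(p.round(4))
m=(c[2]+c[3])/2; d=c[2]-c[3]; d/=np.linalg.norm(d); print("len",np.linalg.norm(c[2]-c[3]),np.linalg.norm(c[0]-c[1]),np.linalg.norm(c[0]-c[3]),"ang",np.degrees(np.arctan2(d[1],d[0])))
x=np.array([-d[1],d[0],0]); print("button mid from bar",(m-39e-3*x).round(4))
for p in [(348,359),(485,299),(618,243)]: print(onz("top",f(p),.084).round(4))
# gauge case front top edge / rear top edge midpoints
for p in [(516,408-3),(460,408),(572,368),(449,376),(560,325)]: print("case",onz("top",f(p),.0915).round(4),onz("top",f(p),.06).round(4))
# project guess in scene
for b in [(.5463,.0568)]:
    x=np.array([.9455,.3256]);b=np.array(b)
    for nm,o,z in [("btn",0,.084),("btnbase",0,.076),("facec",-.047,.06),("facetop",-.047,.0915),("reartop",-.021,.0915)]:
        P=np.r_[b+o*x,z]; print(nm,P.round(4),"top",proj("top",P).round(1),((proj("top",P)-[229.6,149.6])*4.4).round(0),"scene",proj("scene",P).round(1),((proj("scene",P)-[259.6,159.6])*4.2).round(0))
E
```

```text
cams [array([0.385, 0.117, 0.933]), array([ 0.925, -0.489,  0.74 ])]
[0.5791 0.1968 0.08  ]
[ 0.6601 -0.0353  0.08  ]
[ 0.6261 -0.0488  0.08  ]
[0.5444 0.1851 0.08  ]
len 0.24769688887218227 0.2458761959055215 0.03663259127409797 ang -70.72606743398877
button mid from bar [0.5485 0.0553 0.08  ]
[0.5226 0.1268 0.084 ]
[0.5476 0.0554 0.084 ]
[ 0.5712 -0.0149  0.084 ]
case [0.4919 0.0456 0.0915] [0.4959 0.043  0.06  ]
case [0.4926 0.0734 0.0915] [0.4966 0.0717 0.06  ]
case [0.508  0.0161 0.0915] [0.5126 0.0123 0.06  ]
case [0.5089 0.0774 0.0915] [0.5135 0.0759 0.06  ]
case [0.53   0.0198 0.0915] [0.5355 0.0162 0.06  ]
btn [0.5463 0.0568 0.084 ] top [339.3 218.2] [483. 302.] scene [301.5 207.2] [176. 200.]
btnbase [0.5463 0.0568 0.076 ] top [339.1 218.9] [482. 305.] scene [301.6 209.9] [176. 211.]
facec [0.5019 0.0415 0.06  ] top [347.3 239. ] [518. 393.] scene [280.4 211.9] [ 87. 220.]
facetop [0.5019 0.0415 0.0915] top [348.3 236.9] [522. 384.] scene [279.5 201.2] [ 83. 175.]
reartop [0.5264 0.05   0.0915] top [343.4 226.2] [501. 337.] scene [291.5 203.1] [134. 183.]
```

```bash
cat >> h.py <<'E'
from scipy.spatial.transform import Rotation as Ro
a=np.radians(19.1); XM=np.array([np.cos(a),np.sin(a),0]); YM=np.array([-XM[1],XM[0],0])
BT=np.array([.5475,.0558,.084])
RT=np.c_[np.cross(-XM,[0,0,-1.]),-XM,[0,0,-1.]]
def plan(P,n,show=5,R=RT):
    s=sense();p=s["tcp_pos"];r=Ro.from_matrix(s["ee_rot"]);P=np.asarray(P)
    w=(r.inv()*Ro.from_matrix(R)).as_rotvec();dp=(P-p)/n;out=[]
    for i in range(min(n,show)):
        out.append(np.r_[r.inv().apply(dp)*1000,w/n]);r=r*Ro.from_rotvec(w/n)
    for o in out: print(list(o[:3].round(1)),list(o[3:].round(3)))
    d=P-p; print("t",s["time_s"],"tcp",p.round(4),"left mm x_m,y_m,z",(1000*np.array([d@XM,d@YM,d[2]])).round(1),"rot",w.round(3),"F",s["wrist_force"].round(2),"g",s["gripper_width"]*87, "j",s["joints"].round(0))
E
python3 -c "
from h import *
print(RT)
plan(np.r_[(BT-.0315*XM)[:2],.20],13)"
```

```text
[[ 0.3272179  -0.94494891  0.        ]
 [-0.94494891 -0.3272179   0.        ]
 [ 0.         -0.         -1.        ]]
[np.float64(-37.3), np.float64(33.6), np.float64(1.7)] [np.float64(0.0), np.float64(0.0), np.float64(-0.111)]
[np.float64(-40.8), np.float64(29.3), np.float64(1.7)] [np.float64(0.0), np.float64(0.0), np.float64(-0.111)]
[np.float64(-43.8), np.float64(24.6), np.float64(1.7)] [np.float64(0.0), np.float64(0.0), np.float64(-0.111)]
[np.float64(-46.3), np.float64(19.6), np.float64(1.7)] [np.float64(0.0), np.float64(0.0), np.float64(-0.111)]
[np.float64(-48.2), np.float64(14.3), np.float64(1.7)] [np.float64(0.0), np.float64(0.0), np.float64(-0.111)]
t 0.1 tcp [ 0.2749 -0.5607  0.2216] left mm x_m,y_m,z [427.8 493.4 -21.6] rot [ 2.000e-03  1.000e-03 -1.448e+00] F [0.23 0.7  0.8 ] g 86.7965269386204 j [-49.  22.   0.  -0. -68. -15.]
```

>>> carry_out(commands=[-37, 34, 2, 0, 0, -0.11, -41, 29, 2, 0, 0, -0.11, -44, 25, 2, 0, 0, -0.11, -46, 20, 2, 0, 0, -0.11, -48, 14, 2, 0, 0, -0.11], grip=48)

```text
time_s: 0.72
tcp_pos: [0.3675, -0.3224, 0.2082]
ee_rot: [[-0.526, -0.85, -0.005], [-0.85, 0.526, 0.005], [-0.002, 0.007, -1.0]]
wrist_force: [-0.0, 0.6, 0.8]
gripper_width: 0.575
```

```bash
python3 -c "
from h import *
plan(np.r_[(BT-.0315*XM)[:2],.20],9)"
```

```text
[np.float64(-43.5), np.float64(7.3), np.float64(1.0)] [np.float64(0.001), np.float64(0.001), np.float64(-0.099)]
[np.float64(-44.1), np.float64(3.0), np.float64(1.0)] [np.float64(0.001), np.float64(0.001), np.float64(-0.099)]
[np.float64(-44.1), np.float64(-1.4), np.float64(1.0)] [np.float64(0.001), np.float64(0.001), np.float64(-0.099)]
[np.float64(-43.8), np.float64(-5.7), np.float64(1.0)] [np.float64(0.001), np.float64(0.001), np.float64(-0.099)]
[np.float64(-43.0), np.float64(-10.0), np.float64(1.0)] [np.float64(0.001), np.float64(0.001), np.float64(-0.099)]
t 0.725 tcp [ 0.3675 -0.3224  0.2082] left mm x_m,y_m,z [262.4 298.5  -8.2] rot [ 0.005  0.005 -0.888] F [-0.03  0.65  0.75] g 50.02032481142983 j [-22.  10. -19.  -0. -62.  -9.]
```

>>> carry_out(commands=[-44, 7, 1, 0, 0, -0.1, -44, 3, 1, 0, 0, -0.1, -44, -1, 1, 0, 0, -0.1, -44, -6, 1, 0, 0, -0.1, -43, -10, 1, 0, 0, -0.1])

```text
time_s: 1.35
tcp_pos: [0.4499, -0.1089, 0.2026]
ee_rot: [[-0.037, -0.999, -0.007], [-0.999, 0.037, 0.006], [-0.006, 0.007, -1.0]]
wrist_force: [0.2, 0.3, 0.5]
gripper_width: 0.55
```

```bash
python3 -c "
from h import *
plan(np.r_[(BT-.0315*XM)[:2],.16],5)"
```

```text
[np.float64(-31.3), np.float64(-12.5), np.float64(8.6)] [np.float64(0.001), np.float64(0.001), np.float64(-0.074)]
[np.float64(-30.3), np.float64(-14.8), np.float64(8.6)] [np.float64(0.001), np.float64(0.001), np.float64(-0.074)]
[np.float64(-29.2), np.float64(-17.0), np.float64(8.6)] [np.float64(0.001), np.float64(0.001), np.float64(-0.074)]
[np.float64(-27.8), np.float64(-19.1), np.float64(8.6)] [np.float64(0.001), np.float64(0.001), np.float64(-0.074)]
[np.float64(-26.4), np.float64(-21.1), np.float64(8.5)] [np.float64(0.001), np.float64(0.001), np.float64(-0.074)]
t 1.35 tcp [ 0.4499 -0.1089  0.2026] left mm x_m,y_m,z [114.7 123.7 -42.6] rot [ 0.006  0.007 -0.37 ] F [0.18 0.32 0.55] g 47.85696671641462 j [  6.   7. -23.  -0. -60.  -8.]
```

>>> carry_out(commands=[-31, -12, 8, 0, 0, -0.075, -30, -15, 8, 0, 0, -0.075, -29, -17, 8, 0, 0, -0.075, -28, -19, 8, 0, 0, -0.075, -26, -21, 8, 0, 0, -0.075])

```text
time_s: 1.98
tcp_pos: [0.5168, 0.0516, 0.1612]
ee_rot: [[0.346, -0.938, -0.008], [-0.938, -0.346, 0.006], [-0.009, 0.005, -1.0]]
wrist_force: [0.5, -0.5, 0.3]
gripper_width: 0.557
```

```bash
python3 -c "
from h import *
plan(np.r_[(BT-.0315*XM)[:2],.13],2)"
```

```text
[np.float64(3.2), np.float64(0.5), np.float64(15.6)] [np.float64(0.003), np.float64(0.004), np.float64(0.01)]
[np.float64(3.1), np.float64(0.5), np.float64(15.6)] [np.float64(0.003), np.float64(0.004), np.float64(0.01)]
t 1.975 tcp [0.5168 0.0516 0.1612] left mm x_m,y_m,z [ -1.1  -6.1 -31.2] rot [0.005 0.008 0.02 ] F [ 0.49 -0.49  0.33] g 48.43292482114997 j [ 23.  15. -19.  -1. -56.  -3.]
```

>>> carry_out(commands=[3, 0, 15, 0.003, 0.004, 0.01, 3, 0, 15, 0.003, 0.004, 0.01, 0, 0, 0, 0, 0, 0])

```text
time_s: 2.35
tcp_pos: [0.5185, 0.0484, 0.1285]
ee_rot: [[0.331, -0.944, -0.003], [-0.944, -0.331, -0.0], [-0.001, 0.003, -1.0]]
wrist_force: [0.6, 0.2, -0.0]
gripper_width: 0.551
```

```bash
python3 - <<'E'
from h import *
plan(np.r_[(BT-.0315*XM)[:2],.11],2)
im=[capture(n)[:,:,::-1] for n in("scene","top")]
cv2.imwrite("pics/s1.png",cv2.resize(im[0][120:270,230:400],None,fx=4,fy=4,interpolation=cv2.INTER_CUBIC))
cv2.imwrite("pics/t1.png",cv2.resize(im[1][150:290,250:430],None,fx=4,fy=4,interpolation=cv2.INTER_CUBIC))
E
```

```text
[np.float64(1.2), np.float64(0.8), np.float64(9.3)] [np.float64(0.001), np.float64(0.0), np.float64(0.002)]
[np.float64(1.2), np.float64(0.8), np.float64(9.3)] [np.float64(0.001), np.float64(0.0), np.float64(0.002)]
t 2.35 tcp [0.5185 0.0484 0.1285] left mm x_m,y_m,z [ -1.7  -2.5 -18.5] rot [0.003 0.001 0.004] F [ 0.57  0.17 -0.04] g 47.95879654234927 j [ 23.  17. -22.  -0. -51.  -4.]
```

View pics/s1.png

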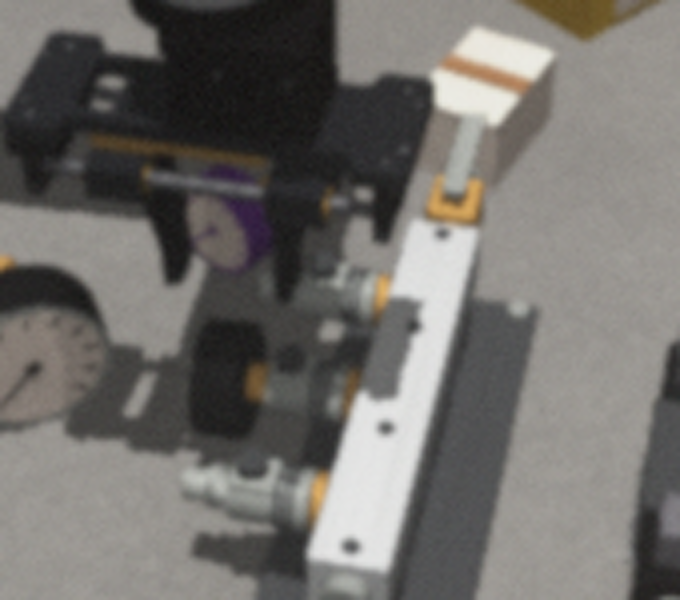

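View pics/t1.png

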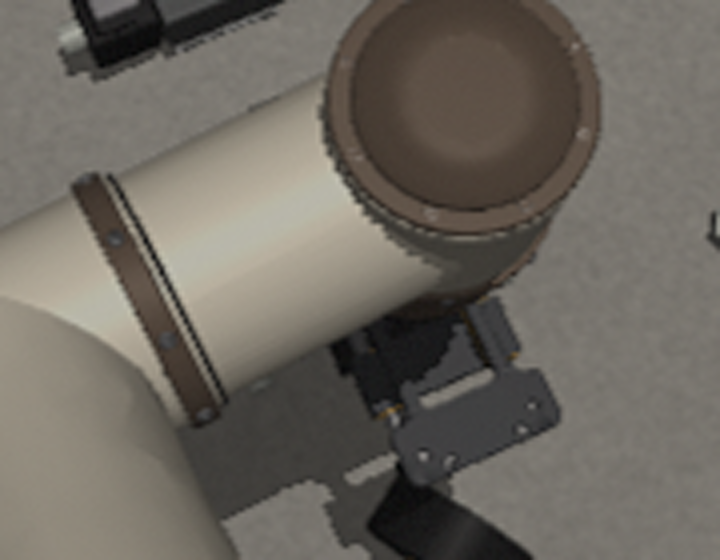

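Scene view: the fingers are above the middle coupler, with the front tip at crop (175,280) and the rear tip at (285,297). The gauge is still seated at (228,378) and its button is at (290,358). The arm blocks the top view. I'll check the tips against my model.

```bash
python3 - <<'E'
from h import *
s=sense();p=s["tcp_pos"];y=s["ee_rot"][:,1]
c=lambda P:((proj("scene",P)-[229.6,119.6])*4).round(0)
for o in (.024,.039,-.024,-.039): print(o,c(p+o*y))
print("btn",c(BT),"facetop",c(BT*[1,1,0]-.047*XM+[0,0,.0915]),"reartop",c(BT*[1,1,0]-.021*XM+[0,0,.0915]))
E
python3 - <<'E'
import cv2
im=cv2.imread("pics/s1.png")
cv2.imwrite("pics/s1z.png",cv2.resize(im[220:460,140:340],None,fx=2.5,fy=2.5,interpolation=cv2.INTER_CUBIC))
E
```

```text
0.024 [186. 269.]
0.039 [157. 265.]
-0.024 [278. 283.]
-0.039 [307. 287.]
btn [288. 352.] facetop [200. 329.] reartop [249. 336.]
```

View pics/s1z.png

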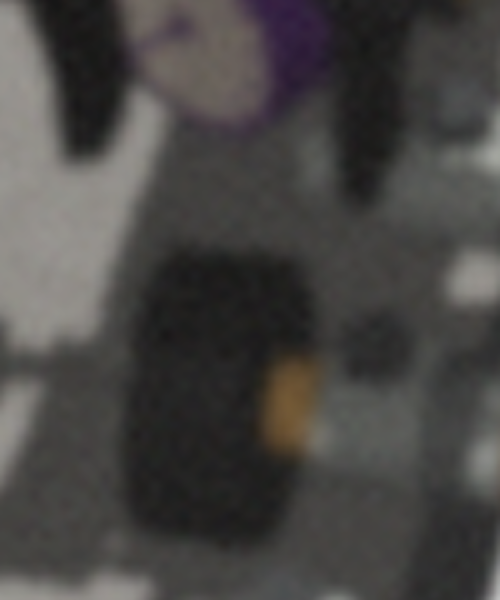

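The inner faces match the model, with the near edges as predicted. The tips taper to about 8 mm thick, so I'll use an opening of 51 and put the TCP 29.5 mm in front of the button.

>>> carry_out(commands=[1, -0.5, 10, 0, 0, 0, 1, 0, 10, 0, 0, 0, 0, 0, 0, 0, 0, 0], grip=51)

```text
time_s: 2.82
tcp_pos: [0.5214, 0.0468, 0.1099]
ee_rot: [[0.33, -0.944, 0.003], [-0.944, -0.33, 0.002], [-0.001, -0.003, -1.0]]
wrist_force: [-0.5, -0.0, 0.0]
gripper_width: 0.585
```

```bash
python3 - <<'E'
from h import *
plan(np.r_[(BT-.0295*XM)[:2],.09],2)
s=sense();p=s["tcp_pos"];y=s["ee_rot"][:,1];x=s["ee_rot"][:,0]
im=capture("scene")[:,:,::-1]
c=lambda P:((proj("scene",P)-[259.6,159.6])*8).round(0)
for o in (.0255,.0335,-.0255,-.0335): print(o,c(p+o*y+.0095*x),c(p+o*y-.0095*x))
print("btn",c(BT),"facetop",c(BT*[1,1,0]-.047*XM+[0,0,.0915]),"reartop",c(BT*[1,1,0]-.021*XM+[0,0,.0915]))
cv2.imwrite("pics/s2.png",cv2.resize(im[160:235,260:340],None,fx=8,fy=8,interpolation=cv2.INTER_CUBIC))
E
```

```text
[np.float64(0.0), np.float64(1.0), np.float64(9.9)] [np.float64(-0.001), np.float64(0.0), np.float64(0.002)]
[np.float64(0.0), np.float64(1.0), np.float64(9.9)] [np.float64(-0.001), np.float64(0.0), np.float64(0.002)]
t 2.825 tcp [0.5214 0.0468 0.1099] left mm x_m,y_m,z [ -1.9   0.  -19.9] rot [-0.003  0.001  0.003] F [-0.53 -0.02  0.01] g 50.92496564495963 j [ 23.  19. -23.  -0. -48.  -4.]
0.0255 [122. 308.] [143. 258.]
0.0335 [ 92. 303.] [113. 254.]
-0.0255 [317. 336.] [335. 286.]
-0.0335 [348. 341.] [365. 291.]
btn [337. 385.] facetop [160. 337.] reartop [257. 352.]
```

View pics/s2.png

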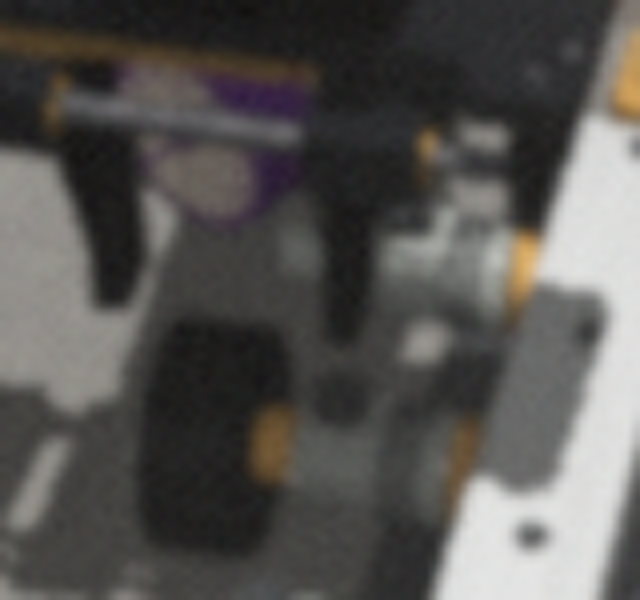

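The scene view shows the front tip at (112,305), ahead of the case front at (150-175,325). The rear tip at (345,340) sits over the button at (340,388), all within about 2 mm of the predictions. I'll descend.

>>> carry_out(commands=[0, 1, 9, 0, 0, 0, 0, 0.5, 9, 0, 0, 0, 0, 0, 0, 0, 0, 0])

```text
time_s: 3.25
tcp_pos: [0.5204, 0.0464, 0.0912]
ee_rot: [[0.331, -0.944, 0.004], [-0.944, -0.331, 0.002], [-0.0, -0.004, -1.0]]
wrist_force: [0.1, 0.8, -1.1]
gripper_width: 0.587
```

```bash
python3 - <<'E'
from h import *
plan(np.r_[(BT-.0295*XM)[:2],.077],2)
s=sense();p=s["tcp_pos"];y=s["ee_rot"][:,1];x=s["ee_rot"][:,0]
im=capture("scene")[:,:,::-1]
c=lambda P:((proj("scene",P)-[259.6,159.6])*8).round(0)
for o in (.0255,.0335,-.0255,-.0335): print(o,c(p+o*y+.0095*x))
cv2.imwrite("pics/s3.png",cv2.resize(im[160:235,260:340],None,fx=8,fy=8,interpolation=cv2.INTER_CUBIC))
E
```

```text
[np.float64(-0.0), np.float64(0.4), np.float64(7.1)] [np.float64(-0.002), np.float64(0.0), np.float64(0.002)]
[np.float64(-0.0), np.float64(0.4), np.float64(7.1)] [np.float64(-0.002), np.float64(0.0), np.float64(0.002)]
t 3.25 tcp [0.5204 0.0464 0.0912] left mm x_m,y_m,z [ -0.8   0.  -14.2] rot [-0.004  0.     0.004] F [ 0.13  0.78 -1.06] g 51.03911876316662 j [ 23.  20. -24.  -0. -46.  -4.]
0.0255 [123. 360.]
0.0335 [ 94. 355.]
-0.0255 [315. 388.]
-0.0335 [345. 392.]
```

View pics/s3.png

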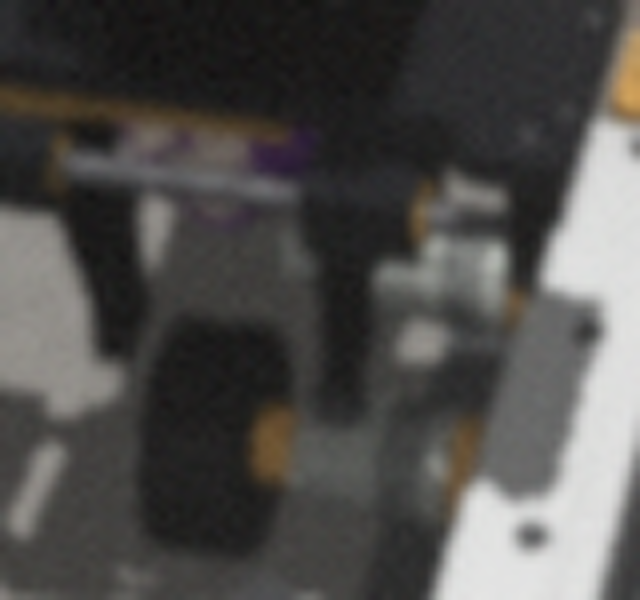

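The rear finger merges with the button at (340,400). The front finger at (118,355) stands just ahead of the gauge face with a small gap. Next I press in small steps.

>>> carry_out(commands=[0, 0, 4, 0, 0, 0, 0, 0, 2.5, 0, 0, 0, 0, 0, 0, 0, 0, 0])

```text
time_s: 3.68
tcp_pos: [0.5211, 0.0466, 0.0851]
ee_rot: [[0.331, -0.944, 0.006], [-0.944, -0.331, 0.002], [-0.0, -0.006, -1.0]]
wrist_force: [0.2, 0.2, 0.3]
gripper_width: 0.589
```

```bash
python3 - <<'E'
from h import *
plan(np.r_[(BT-.0295*XM)[:2],.077],2)
E
```

```text
[np.float64(-0.0), np.float64(0.8), np.float64(4.0)] [np.float64(-0.003), np.float64(0.0), np.float64(0.002)]
[np.float64(-0.0), np.float64(0.8), np.float64(4.0)] [np.float64(-0.003), np.float64(0.0), np.float64(0.002)]
t 3.675 tcp [0.5211 0.0466 0.0851] left mm x_m,y_m,z [-1.6  0.  -8.1] rot [-0.006  0.     0.004] F [0.19 0.22 0.26] g 51.27665741695619 j [ 23.  21. -24.   0. -45.  -4.]
```

>>> carry_out(commands=[0, 1, 2.5, -0.005, 0, 0, 0, 0.5, 2, 0, 0, 0, 0, 0, 0, 0, 0, 0])

```text
time_s: 4.05
tcp_pos: [0.5201, 0.0462, 0.0815]
ee_rot: [[0.331, -0.943, 0.002], [-0.943, -0.331, 0.001], [0.0, -0.002, -1.0]]
wrist_force: [-2.4, -1.5, 2.3]
gripper_width: 0.588
```

```bash
python3 - <<'E'
from h import *
plan(np.r_[(BT-.0295*XM)[:2],.077],2)
E
```

```text
[np.float64(-0.1), np.float64(0.2), np.float64(2.3)] [np.float64(-0.001), np.float64(-0.0), np.float64(0.002)]
[np.float64(-0.1), np.float64(0.2), np.float64(2.3)] [np.float64(-0.001), np.float64(-0.0), np.float64(0.002)]
t 4.05 tcp [0.5201 0.0462 0.0815] left mm x_m,y_m,z [-0.5  0.1 -4.5] rot [-0.002 -0.     0.004] F [-2.36 -1.48  2.35] g 51.185394157615654 j [ 23.  21. -25.   0. -44.  -4.]
```

```bash
python3 - <<'E'
from h import *
im=capture("scene")[:,:,::-1]
cv2.imwrite("pics/s4.png",cv2.resize(im[160:235,260:340],None,fx=8,fy=8,interpolation=cv2.INTER_CUBIC))
s=sense();print(s["wrist_force"]@XM,s["wrist_force"]@YM,s["wrist_force"],s["moment"])
E
```

```text
-1.425621256316384 0.6200208144661775 [-1.55002116  0.1193992   2.90006575] [-0.21735484  0.83487424  0.00914651]
```

View pics/s4.png

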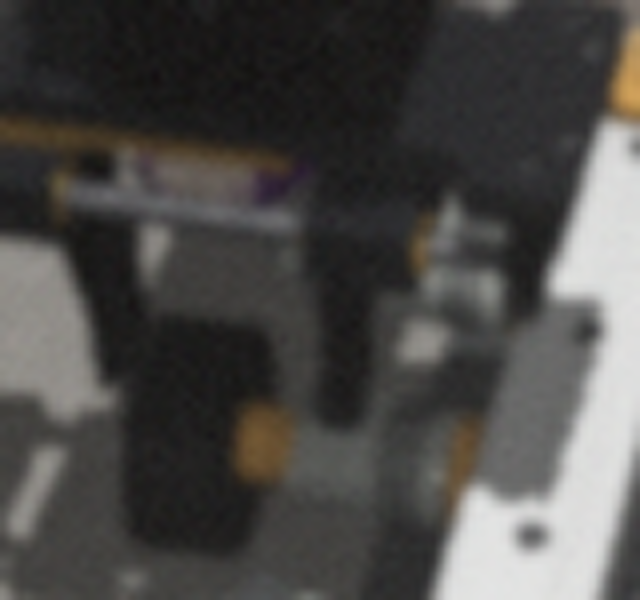

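The gauge has come out about 5 mm: the case shifted about 18 px left in the crop, more brass shows at (262,443), and the face rests on the front finger. I'll check that this is steady.

```bash
python3 - <<'E'
from h import *
F=[];I=[]
for i in range(20):
    I.append(capture("scene"));s=sense();F.append([s["wrist_force"]@XM,s["wrist_force"]@YM,s["wrist_force"][2],s["moment"]@YM])
F=np.array(F);print(F.mean(0),F.std(0));print(s["tcp_pos"],s["time_s"],s["gripper_width"]*87)
a,b=I[0][160:235,260:340].astype(float),I[-1][160:235,260:340].astype(float)
print("diff first/last",abs(a-b).mean(), abs(a-I[1][160:235,260:340]).mean())
# rear-case shift along image x, seated (s3) vs now
for n in("s3","s4"):
    g=cv2.imread(f"pics/{n}.png");h=cv2.cvtColor(g,cv2.COLOR_BGR2HSV);m=cv2.inRange(h,(5,110,60),(25,255,255))[380:500,200:320]
    ys,xs=np.nonzero(m);print(n,"brass left edge",np.percentile(xs,2)+200,np.percentile(xs,98)+200)
print("px per mm along XM",(proj("scene",BT)-proj("scene",BT-.01*XM))*.8)
E
```

```text
[-4.73993439  0.29406783  4.03198594  1.50915855] [0.98872943 0.63882609 0.56863477 0.24969003]
[0.52010127 0.04615499 0.08146319] 5.1 50.68597604766719
diff first/last 2.183222222222222 2.1025555555555555
s3 brass left edge 253.0 287.0
s4 brass left edge 237.0 285.0
px per mm along XM [3.73433763 0.57480568]
```

```bash
python3 -c "
from station import *
print(finish_job());s=sense();print(s['time_s'],s['wrist_force'])"
```

```text
the job is handed in; nothing more can be done
None
the job is handed in; nothing more can be done
```

I pressed the middle coupler's button with the rear fingertip until it let go. The spring pushed the small black gauge onto the front finger, which was already in place, and I handed the job in at 5.1 s with it trapped there.

- **Position:** the brass edge and the case shifted 16–18 px in the scene view, which puts the gauge about 4.5 mm out. The window is 2–18 mm, so the margin at the low end is about 2.5 mm.
- **Hold:** over the last second before hand-in, the sideways push on the tool was steady at about 4.7 N, with about 4 N up from the button. The arm did not move, and the picture did not change beyond noise.
- **Disagreement:** I had planned a gap of about 8 mm, so the gauge stopped short of that. Right after release the force readings were lower, at 1.4–2.7 N, before they settled.
- **Not checked:** the arm blocked the top view, so I had only the scene camera at the end. I did not measure the blanking plugs or the standing things again. They were never approached, and no unexpected force showed.

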